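# Catch the photometer's falling lid and lower it shut

### The job

The sample is in the photometer and its lid stands open, leaning back. Draw the lid forward over the upright with a fingertip, catch it on a finger under its tab before it has fallen half way, and lower it gently on the finger until it is fully shut, so that it never drops or slams. Do not grip the lid, and leave the vials and everything else on the bench where they stand.

Things in the scene. Friction and masses are not known exactly. Their poses are not given: they have to be found in the camera images.
- photometer: Cream bench photometer, fixed, 220 deep (x) by 160 mm wide (y). Origin: centre of its underside, z up; its front (display, keys) faces its -x. Measuring block: x -26 to +110 mm, flat deck on top at z = 150 mm. In front of it a lower key panel slopes from z = 112 mm (x = -26 mm) to 80 mm (x = -110 mm): about 48 mm free height under the tab of the shut lid.
- hinge_axis (a point): Middle of the lid's hinge axis, fixed in the photometer at x = +90 mm, z = 154 mm of its frame. The axis runs along the photometer's y.
- lid (a joint): Lid angle, rad: 0 shut, 1.57 upright, 1.9 open against its stop, leaning back away from the front (the start). Nearly free hinge with a weak damper: behind upright the lid falls back to the stop, in front of it it falls shut by itself, slowly at first: from 0.1 rad past upright to shut in 2 to 3 s, ending at 1.0 to 1.6 rad/s, a slam.
- lid_shell: Dark grey outer shell of the lid, the side that faces up when shut. Origin on the hinge axis; with the lid shut its axes are parallel to the photometer's. It reaches from the hinge to x = -124 mm, 130 mm wide, 11 mm thick (z 0 to +11 mm). From the middle of its front edge a tab 60 mm wide and 6 mm thick (z 0 to 6 mm) reaches on to x = -142 mm.
- lid_liner: Black lining of the lid's flat underside, z -4 to 0 mm (origin and axes as the shell's), 122 mm wide, and 60 mm wide under the tab, where it reaches to x = -145 mm. When shut the tab stands out 29 mm in front of the measuring block. The shut lid weighs 0.8 to 1.1 N at the tab.
- lid_tab (a point): Middle of the tab's outer lower edge: 145 mm from the hinge axis and 4 mm towards the underside. It moves with the lid; 287 mm above the table at the start, 150 mm when shut.
- sample_vial: Glass vial with black cap, loose, 25 mm diameter, 62 mm tall, standing in the photometer's well with its cap 8 mm below the deck (well centre at x = +30 mm, y = 0 of the photometer). Origin at the centre of its foot.
- blank_vial: Loose glass vial with a white cap, 25 mm diameter, 62 mm tall, standing beside the photometer; origin at the centre of its foot, z up.
- spare_vial: Loose glass vial with a black cap, 25 mm diameter, 62 mm tall, standing beside the photometer; origin at the centre of its foot, z up.
- tube_rack: Steel wire rack 186 x 96 mm with corked test tubes, 156 mm tall over the corks; origin at the centre of its foot, long side along its x.
- red_tip_box: White box with a red top, 120 x 85 x 64 mm; origin at the centre of its underside.
- green_tube_box: Green tube box, 130 x 70 x 45 mm; origin at the centre of its underside.
- amber_bottle: Amber reagent bottle, 60 mm diameter, 130 mm tall; origin at the centre of its foot.
- marker: Blue marker pen lying on the table, 135 mm long along its x, 17 mm thick; origin under its middle.

How it is judged:
On the way, in this order (a step that is already met when the one before it is completed fails the run):
1. the lid has been drawn forward past upright (value of joint lid below 1.5 rad), for 0.02 s.
2. the lid has been caught: it rests with its underside on the fingers, slowed, before it is half way down (contact force between the fingers and lid_liner above 0.1 N and value of joint lid between 0.7 and 1.35 rad and velocity of joint lid above -0.6 rad/s), for 0.1 s.
At the end, for the whole second after the job is handed in: The lid is fully shut (hinge angle under 0.02 rad, under 3 mm at the tab) and the vials, rack, boxes, bottle and pen are within 15 mm of where they stood (value of joint lid below 0.02 rad and not (distance of any of sample_vial, blank_vial, spare_vial, tube_rack, red_tip_box, green_tube_box, amber_bottle, marker from where it was at the start of the episode above 0.015 m)); the robot touches nothing.
It fails at once if the lid dropped or slammed: between 0.5 and 0.035 rad (the last 5 mm at the tab are not counted) it fell faster than 0.7 rad/s (about 100 mm/s at the tab) (value of joint lid between 0.035 and 0.5 rad and velocity of joint lid below -0.7 rad/s).
It fails at once if the lid was gripped: fingers pressing on its shell and its underside at once with over 2 N each as it came down (under 1.45 rad) (value of joint lid below 1.45 rad and contact force between the fingers and lid_shell above 2 N and contact force between the fingers and lid_liner above 2 N).
It fails at once if a vial, the rack, a box, the bottle or the pen was moved by more than 15 mm (distance of any of sample_vial, blank_vial, spare_vial, tube_rack, red_tip_box, green_tube_box, amber_bottle, marker from where it was at the start of the episode above 0.015 m).
It also fails if it takes over 48 s, if anything falls off the work surface, if the arm or the gripper's body presses on something with over 40 N, if the wrist force passes 120 N, or if a joint passes its speed limit or range.

### The arm

A 6-joint arm with a two-finger parallel gripper is mounted at the origin on the work surface. World frame = base frame: x ahead of the robot, y to its left, z up, the work surface at z = 0. Lengths are in m, angles in rad, forces in N, time in s.
With the tool pointing down it reaches from about 0.2 to 0.875 m from the base axis. Payload 3.4 kg.
Tool frame: the origin (TCP) lies where the fingers leave the gripper's body, on its centre line; the fingertips stand 97 mm ahead of it and the grasp point (between the pads) lies 78 mm ahead of it (env.tcp_to_grasp is the distance from the TCP to the grasp point, in m); z points along the fingers, y is the line along which they close (so a half turn about z gives the same grasp; the last joint's range is limited). The gripper opens to 94 mm and grips with 3 to 60 N. Pads are 16 mm wide; open, the fingers measure 119 mm over their backs; the gripper's body (75 mm by 177 mm) begins 78 mm behind the grasp point.
Start: joints at [-1.425, 0.276, 1.505, -0, 1.361, -0.121], TCP at [0.152, -0.555, 0.303] pointing down, gripper open.
Joint ranges: [-2.89, 2.89], [-0.75, 2.08], [0.22, 2.7], [-1.18, 4.32], [0.11, 2.71], [-2.7, 2.7]. Speed limits (rad/s): [2.57, 2.57, 3.14, 3.14, 3.14, 3.14].

### API

Orientations are given as a unit quaternion [w, x, y, z].
In Python, from rig import env gives the robot as it stands.
- The arm moves only by the shell command python3 -m creep 'ROWS' [FORCE]. ROWS is JSON, one flat list of numbers, 5 for each row, row after row: the closure in counts, from 0 (fully open) to 255 (shut), then the shift along the tool's x, y, z in m, then the turn about the tool's z in rad. In form: [jaw, dx, dy, dz, yaw, jaw, dx, dy, dz, yaw, ...]. A call has 1 to 10 rows; each row is the pose to reach, as a shift and turn from the pose commanded when the call began, along the tool's axes at that moment; what a row does not reach only later rows make up. A row lasts 1/12 s, in which the tool goes at most 41.7 mm and 7.16 degrees, less where a joint would pass 70% of its speed; a pose out of reach is approached as far as the arm can. A call with a gripper value outside its range is refused whole. The fingers move at their own pace and stop on an object; FORCE is the grip in N (left out, the last holds). Time passes only in rows, so rows that repeat a pose let the fingers close. It gives the time, the measured TCP pose, the force, the opening and the grip force at its end, in the units of the state.
- env.get_state(): the state, without advancing time (a new reading comes with each control period).
- env.snapshot(name): name is "side" or "top"; returns a dict with "frame" (420x560x3 uint8, blue, green, red), "depth" (420x560 float32, m along the optical axis (not along the pixel's ray), 0 where there is no reading), "fx", "fy", "cx", "cy" (pixels), "R" (3x3) and "t" (3): a world point X has camera coordinates R X + t. Camera axes: x right, y down, z forward; pixel columns grow to the right and rows downward; lengths in m; the calibration is good to about 2 mm. A picture is of the moment at which its call begins.
- env.sign_off(): hands the job in; it is judged then, once.
The state is a dict: "clock": time; "q": joint angles; "dq": joint speeds; "joint_efforts": joint torques, N m; "eef_pos": TCP position; "tool_rot": TCP orientation; "contact_force": force on the tool from outside, world axes, zero at the start; "torque": the same for the moment, N m; "opening": finger opening in m; "grasp_force": force on a finger pad.
Only numpy, scipy, OpenCV 4.12 (cv2) and the standard library are available. Lean on these libraries where they do the work, as an engineer would, in place of code of your own. Each camera call takes 0.05 s, during which the arm holds its last target. There are 200 camera calls.

## Working session

There is one attempt and no reset: what is moved stays moved. The work goes in short steps, Python scripts to look and compute and a shell command to move; the robot and the scene stay as the last step left them, time stands still between calls to the robot, and variables do not carry over. Pictures are saved under pics/ and viewed, at most 10 in all, crops included, and the job is handed in when it is done.

```bash
ls; mkdir -p pics; python3 - <<'E'
from rig import env
import cv2,numpy as np
for n in("side","top"):
    s=env.snapshot(n); cv2.imwrite(f"pics/{n}0.png",s["frame"]); np.savez(f"/tmp/{n}0.npz",**s)
    print(n,s["fx"],s["cx"],s["cy"],np.round(s["R"],3).tolist(),np.round(s["t"],3), "campos",np.round(-s["R"].T@s["t"],3))
print(env.get_state())
E
```

```text
pics
side 518.3224309162788 285.28362762822667 205.14902543040947 [[-0.998, -0.068, 0.0], [-0.042, 0.61, -0.791], [0.054, -0.789, -0.612]] [0.504 0.125 1.231] campos [0.442 0.93  0.852]
top 389.93929920979764 272.1474075496538 210.3670111432022 [[-0.01, -1.0, -0.001], [-0.992, 0.01, -0.129], [0.129, -0.0, -0.992]] [-0.021  0.504  0.913] campos [ 0.382 -0.026  0.97 ]
{'clock': 0.1, 'q': array([-1.42500666e+00,  2.76537664e-01,  1.50597002e+00, -5.44908517e-07,
        1.36071363e+00, -1.20951291e-01]), 'dq': array([ 0.00173623, -0.0017281 , -0.00254089,  0.00094329,  0.00090289,
        0.00108566]), 'joint_efforts': array([ 1.33188900e-03, -4.05455732e+01, -2.37779725e+01,  7.03421468e-02,
        2.99108564e-02, -4.86756448e-05]), 'eef_pos': array([ 0.15153551, -0.55431967,  0.3019023 ]), 'tool_rot': array([-8.14263240e-04,  9.91118997e-01,  1.32975449e-01, -1.03794444e-05]), 'contact_force': array([-0.77257801, -0.01514045,  0.28685406]), 'torque': array([ 0.0017218 ,  0.02396943, -0.027743  ]), 'grasp_force': 0.0, 'opening': 0.09407067861774797}
```

View pics/side0.png

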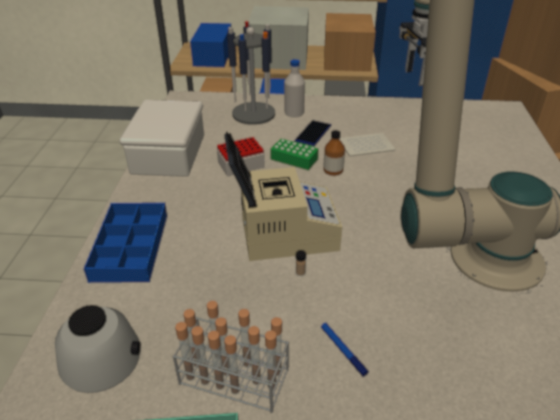

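View pics/top0.png

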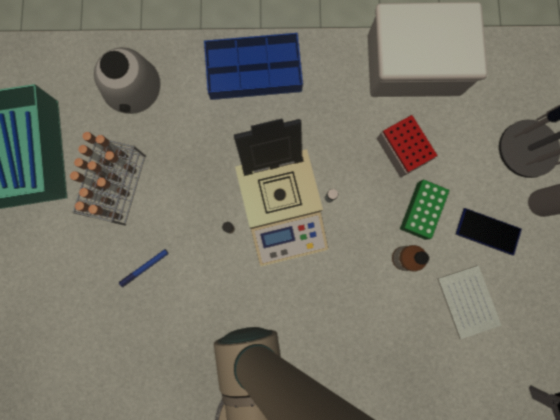

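The side view shows the photometer at about (290,215) with its lid leaning back at (240,170). In the top view the deck is around (280,190), the key panel around (290,238) and the lid at (270,145). Its front faces the robot, turned about 13°.

```bash
cat > h.py <<'E'
import numpy as np,cv2
def pts(s):
    v,u=np.mgrid[:420,:560]; d=s["depth"]
    c=np.stack([(u-s["cx"])/s["fx"]*d,(v-s["cy"])/s["fy"]*d,d],-1)
    return (c-s["t"])@s["R"]      # R^T (c-t)
def ray(s,uv,z):
    c=-s["R"].T@s["t"]; r=np.array([(uv[0]-s["cx"])/s["fx"],(uv[1]-s["cy"])/s["fy"],1])@s["R"]
    return c+r*(z-c[2])/r[2]
E
python3 - <<'E'
from h import *
for n in("top","side"):
    s=dict(np.load(f"/tmp/{n}0.npz")); P=pts(s); f=s["frame"].astype(int)
    near=(s["depth"]>0)&(abs(P[...,0]-.5)<.2)&(abs(P[...,1])<.2)
    cream=near&(f[...,2]-f[...,0]>25)&(f[...,2]>110)
    z=P[...,2]
    print(n,"cream z hist",np.histogram(z[cream],bins=np.arange(0,.2,.01))[0])
    deck=cream&(abs(z-.15)<.006)
    print("deck z",np.median(z[deck]))
    deck=deck|(near&(abs(z-.15)<.006)) if n=="top" else deck
    Q=P[deck][:,:2]; r=cv2.minAreaRect((Q*1000).astype(np.float32)); print("deck rect mm",r,cv2.boxPoints(r).round(1).tolist())
    ph=near&(z>.07)&(z<.156)&cream
    r=cv2.minAreaRect((P[ph][:,:2]*1000).astype(np.float32)); print("body rect",r,cv2.boxPoints(r).round(1).tolist())
    lid=near&(z>.17)&(f.max(-1)<80)
    L=P[lid]; print("lid",len(L),L.min(0).round(3),L.max(0).round(3)); 
    c=L.mean(0);w,V=np.linalg.eigh(np.cov((L-c).T)); print("c",c.round(4),"normal",V[:,0].round(3),"sd",w**.5)
    top=L[L[:,2]>L[:,2].max()-.015]; print("top",top.mean(0).round(4))
E
```

```text
top cream z hist [  81    0    0    0    0   35   56   60  261  108  229  169   58  496
 1649 1400    3    3    0]
deck z 0.14986954697799654
deck rect mm ((537.7450561523438, -40.135467529296875), (136.4207763671875, 160.2517852783203), 13.343790054321289) [[452.8999938964844, 22.100000381469727], [489.8999938964844, -133.8000030517578], [622.5999755859375, -102.4000015258789], [585.5999755859375, 53.599998474121094]]
body rect ((497.21490478515625, -49.747344970703125), (219.71438598632812, 160.255859375), 13.337545394897461) [[371.79998779296875, 2.9000000953674316], [408.79998779296875, -153.10000610351562], [622.5999755859375, -102.4000015258789], [585.5999755859375, 53.599998474121094]]
lid 2577 [ 0.572 -0.088  0.17 ] [0.646 0.044 0.295]
c [ 0.608  -0.0219  0.2358] normal [ 0.914  0.213 -0.345] sd [0.00246263 0.03580769 0.03680972]
top [ 0.6264 -0.0182  0.2878]
side cream z hist [2708  268  294  311  305  313  308  371  367  218  209  159  266  301
 1543  218    0    0    0]
deck z 0.1485001602183414
deck rect mm ((538.2778930664062, -37.85987854003906), (136.34030151367188, 166.2913055419922), 12.743430137634277) [[453.3999938964844, 28.200000762939453], [490.1000061035156, -134.0], [623.0999755859375, -103.9000015258789], [586.4000244140625, 58.29999923706055]]
body rect ((497.47540283203125, -46.47840118408203), (220.68252563476562, 167.4990692138672), 12.75442886352539) [[371.3999938964844, 10.800000190734863], [408.29998779296875, -152.5], [623.5999755859375, -103.80000305175781], [586.5999755859375, 59.599998474121094]]
lid 781 [ 0.575 -0.082  0.17 ] [0.639 0.049 0.293]
c [0.6055 0.0076 0.235 ] normal [ 0.928  0.151 -0.341] sd [0.00350972 0.03466242 0.03828695]
top [ 0.6271 -0.0089  0.2861]
```

```bash
python3 -m creep '[255,0,0,-0.04,0, 255,0,0,-0.08,0, 255,0.02,-0.012,-0.115,0.02, 255,0.05,-0.03,-0.12,0.035, 255,0.08,-0.05,-0.12,0.035, 255,0.115,-0.07,-0.12,0.035, 255,0.15,-0.09,-0.12,0.035, 255,0.185,-0.11,-0.12,0.035, 255,0.215,-0.13,-0.12,0.035, 255,0.23,-0.14,-0.12,0.035]' 10
cat >> h.py <<'E'
E_=np.array([.973,.231]);N_=np.array([-.231,.973]);H=np.array([.5848,-.0289])
def rep():
    from rig import env
    s=env.get_state(); w,x,y,z=s["tool_rot"]; d=s["eef_pos"][:2]-H
    print("t",round(s["clock"],2),"back of hinge",(d@E_).round(4),"left",(d@N_).round(4),"tipz",round(s["eef_pos"][2]-.097,4),"yawdeg",np.degrees(np.arctan2(2*(x*y+w*z),1-2*(y*y+z*z))).round(2),"F",s["contact_force"].round(2),"Fx_e",(s["contact_force"][:2]@E_).round(2),"open",s["opening"])
def lid():
    from rig import env
    s=env.snapshot("top"); P=pts(s); f=s["frame"].astype(int)
    D=P[...,:2]-H; a=-(D@E_); b=D@N_; z=P[...,2]-.154
    m=(s["depth"]>0)&(abs(b)<.058)&(a<.15)&(a>-.07)&(f.max(-1)<80)&(np.hypot(a,z)>.03)&(np.hypot(a,z)<.15)&(z>-.002)
    t=np.arctan2(z[m],a[m]); print("lid n",m.sum(),"angle med",np.median(t).round(3),np.percentile(t,[10,90]).round(3)); return s
E
python3 -c "
from h import *
rep()"
```

```text
clock: 0.93
eef_pos: [0.3384, -0.3556, 0.4226]
tool_rot: [-0.001, 0.993, 0.117, 0.001]
contact_force: [-0.1, -0.2, 0.3]
opening: 0.0308
grasp_force: 0.0
t 0.93 back of hinge -0.3152 left -0.261 tipz 0.3256 yawdeg 13.45 F [-0.07 -0.19  0.32] Fx_e -0.11 open 0.030811184429479003
```

```bash
python3 -m creep '[255,0.03,-0.02,0,0, 255,0.06,-0.04,0,0, 255,0.09,-0.06,0,0, 255,0.12,-0.08,0,0, 255,0.15,-0.1,0,0, 255,0.18,-0.12,0,0, 255,0.21,-0.14,0,0, 255,0.24,-0.16,0,0, 255,0.27,-0.18,0,0, 255,0.3,-0.2,0,0]' 
python3 -m creep '[255,0.03,-0.02,0,0, 255,0.06,-0.04,0,0, 255,0.085,-0.055,0,0, 255,0.1,-0.061,0,0, 255,0.1,-0.061,0,0, 255,0.1,-0.061,0,0]'
python3 -c "
from h import *
rep();s=lid();cv2.imwrite('pics/a.png',s['frame'])
from rig import env
s=env.snapshot('side');P=pts(s);cv2.imwrite('pics/b.png',cv2.resize(s['frame'][60:300,160:480],(800,600)))
"
```

```text
clock: 1.77
eef_pos: [0.5834, -0.0938, 0.4222]
tool_rot: [-0.0, 0.993, 0.116, -0.0]
contact_force: [0.7, -1.0, -0.7]
opening: 0.0005
grasp_force: 0.0
clock: 2.27
eef_pos: [0.666, -0.0127, 0.4213]
tool_rot: [0.0, 0.993, 0.116, -0.001]
contact_force: [-0.3, -0.3, 0.0]
opening: 0.0002
grasp_force: 0.0
t 2.27 back of hinge 0.0828 left -0.003 tipz 0.3243 yawdeg 13.35 F [-0.29 -0.27  0.01] Fx_e -0.35 open 0.00021556494032078062
lid n 19 angle med 1.81 [1.77  1.837]
```

View pics/b.png

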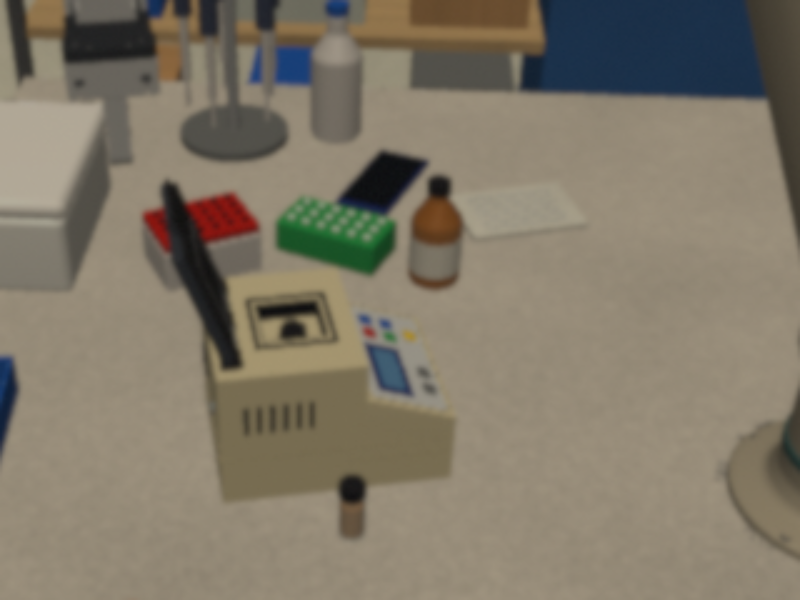

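The side crop shows the closed fingertips at about (118,158). They are behind the lid's top edge at (170,185) and clear of it.

```bash
cat >> h.py <<'E'
def lid2():
    from rig import env
    s=env.snapshot("side"); P=pts(s); f=s["frame"].astype(int)
    D=P[...,:2]-H; a=-(D@E_); b=D@N_; z=P[...,2]-.154; r=np.hypot(a,z)
    m=(s["depth"]>0)&(abs(b)<.07)&(a<.16)&(a>-.07)&(f.max(-1)<75)&(r>.06)&(r<.15)&(z>.004)
    t=np.arctan2(z[m],a[m]); print("side lid n",m.sum(),"angle med",np.median(t).round(3),np.percentile(t,[10,90]).round(3)); return s
E
python3 -m creep '[255,0,0.0,0.025,0, 255,0,0,0.05,0, 255,0,0,0.062,0, 255,0,0,0.062,0, 255,-0.01,0,0.062,0, 255,-0.02,0,0.062,0, 255,-0.03,0,0.062,0, 255,-0.04,0,0.062,0, 255,-0.045,0,0.062,0, 255,-0.045,0,0.062,0]' 
python3 -c "
from h import *
rep();lid();s=lid2();cv2.imwrite('pics/c.png',cv2.resize(s['frame'][90:270,200:440],(800,600)))
"
```

```text
clock: 3.2
eef_pos: [0.6205, -0.0238, 0.362]
tool_rot: [0.0, 0.993, 0.115, 0.0]
contact_force: [-0.1, 0.7, -0.0]
opening: 0.0002
grasp_force: 0.0
t 3.2 back of hinge 0.0359 left -0.0032 tipz 0.265 yawdeg 13.25 F [-0.07  0.67 -0.01] Fx_e 0.09 open 0.00022660512613350544
lid n 1309 angle med 1.657 [1.604 1.718]
side lid n 360 angle med 1.742 [1.692 1.799]
```

View pics/c.png

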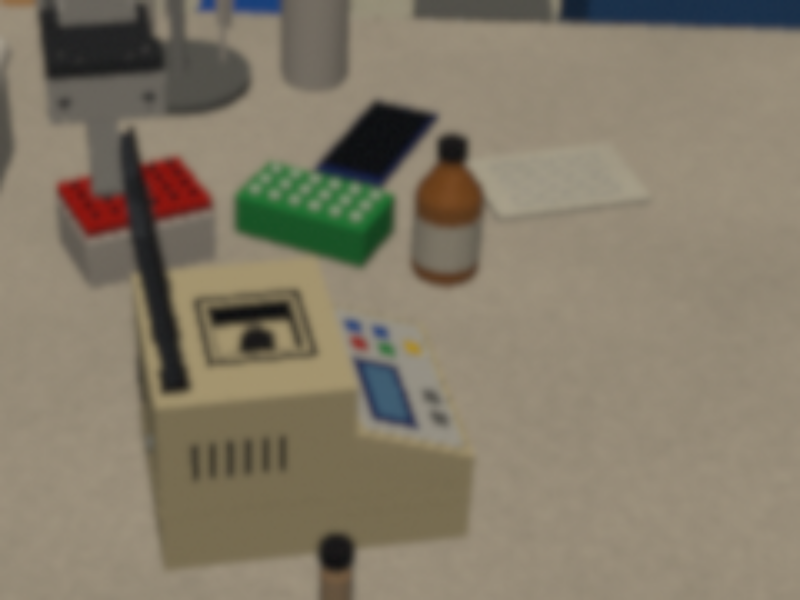

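The crop shows the finger at (105,170) against the back of the lid (130,140), which is now near 1.7 rad. Next I pull it past upright.

```bash
python3 -m creep '[255,-0.01,0,0,0, 255,-0.02,0,0,0, 255,-0.03,0,0,0, 255,-0.036,0,0,0, 255,-0.036,0,0,0]' 
python3 -c "
from h import *
rep();lid2()
"
```

```text
clock: 3.72
eef_pos: [0.5851, -0.0319, 0.3608]
tool_rot: [0.0, 0.993, 0.115, -0.001]
contact_force: [-0.4, 0.2, -0.4]
opening: 0.0004
grasp_force: 0.0
t 3.72 back of hinge -0.0004 left -0.003 tipz 0.2638 yawdeg 13.25 F [-0.43  0.15 -0.37] Fx_e -0.39 open 0.00039218461006099544
side lid n 637 angle med 1.453 [1.375 1.535]
```

```bash
python3 -m creep '[255,0,0,-0.041,0, 255,-0.01,0,-0.055,0, 255,-0.05,0,-0.055,0, 255,-0.085,0,-0.05,0, 255,-0.088,0,-0.012,0, 255,-0.08,0,0.008,0, 255,-0.073,0,0.01,0]' 
python3 -c "
from h import *
rep();s=lid2();cv2.imwrite('pics/d.png',cv2.resize(s['frame'][90:270,200:440],(800,600)))
"
```

```text
clock: 4.35
eef_pos: [0.5136, -0.0481, 0.3473]
tool_rot: [-0.001, 0.993, 0.115, -0.003]
contact_force: [-0.2, -0.2, -1.3]
opening: 0.0002
grasp_force: 0.0
t 4.35 back of hinge -0.0737 left -0.0023 tipz 0.2503 yawdeg 13.23 F [-0.16 -0.17 -1.33] Fx_e -0.2 open 0.00015150725647572596
side lid n 852 angle med 1.303 [1.215 1.372]
```

View pics/d.png

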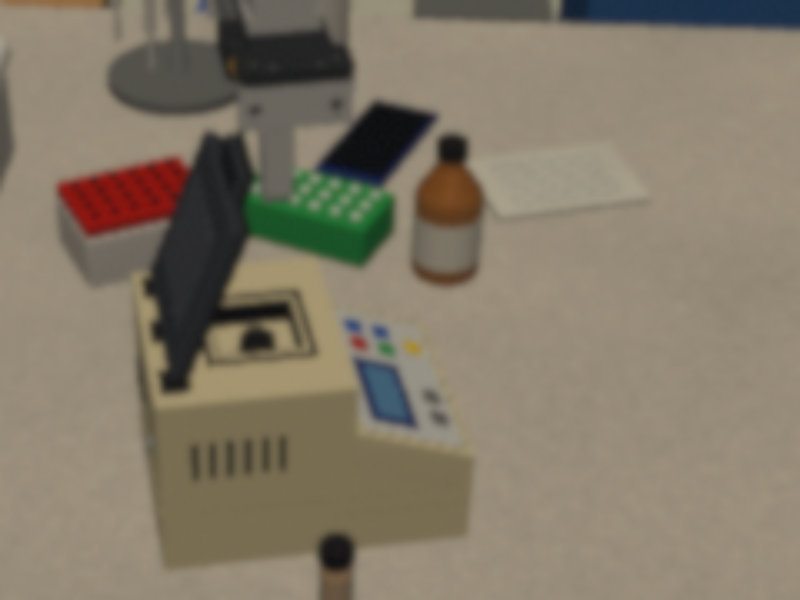

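The crop shows the lid leaning forward to about (230,140), near 1.27 rad. The finger is in front of it at (278,180), so I hold and let it settle.

```bash
python3 -m creep '[255,0,0,0,0, 255,0,0,0,0, 255,0,0,0,0, 255,0,0,0,0, 255,0,0,0,0, 255,0,0,0,0]' 
python3 -c "
from h import *
rep();lid2()
"
python3 -m creep '[255,0,0,0,0, 255,0,0,0,0, 255,0,0,0,0, 255,0,0,0,0]' 
python3 -c "
from h import *
rep();lid2()
"
```

```text
clock: 4.9
eef_pos: [0.5161, -0.0485, 0.3512]
tool_rot: [0.0, 0.993, 0.116, 0.0]
contact_force: [-1.1, -1.0, 1.0]
opening: -0.0
grasp_force: 0.2
t 4.9 back of hinge -0.0714 left -0.0032 tipz 0.2542 yawdeg 13.28 F [-1.11 -0.99  0.97] Fx_e -1.31 open -1.4967583007025856e-06
side lid n 897 angle med 1.263 [1.173 1.338]
clock: 5.28
eef_pos: [0.516, -0.0485, 0.3507]
tool_rot: [0.0, 0.993, 0.116, -0.0]
contact_force: [0.0, -0.5, 0.5]
opening: 0.0002
grasp_force: 0.3
t 5.28 back of hinge -0.0715 left -0.0031 tipz 0.2537 yawdeg 13.28 F [ 0.   -0.5   0.55] Fx_e -0.12 open 0.00017044385953558067
side lid n 891 angle med 1.261 [1.172 1.331]
```

```bash
python3 -c "
from h import *
f=lambda t:145*np.cos(t)+4*np.sin(t); z=lambda t:145*np.sin(t)-4*np.cos(t)
for t in [1.17,1.1,1.05,1,.95,.9,.85,.8,.75,.7,.65,.6,.55,.5,.45,.4,.35,.3,.25,.2,.15,.1,.05,.0276]: print(t,'dx',(f(1.17)-f(t)).round(2),'dz',(z(1.17)-z(t)).round(2), 'f',f(t).round(2),'z',(154+z(t)).round(1))
from scipy.optimize import brentq
"
```

```text
1.17 dx 0.0 dz 0.0 f 60.25 z 285.9
1.1 dx -9.08 dz 4.54 f 69.34 z 281.4
1.05 dx -15.36 dz 8.16 f 75.62 z 277.8
1 dx -21.45 dz 12.1 f 81.71 z 273.9
0.95 dx -27.34 dz 16.33 f 87.6 z 269.6
0.9 dx -33.01 dz 20.85 f 93.27 z 265.1
0.85 dx -38.45 dz 25.65 f 98.7 z 260.3
0.8 dx -43.64 dz 30.72 f 103.89 z 255.2
0.75 dx -48.57 dz 36.04 f 108.82 z 249.9
0.7 dx -53.22 dz 41.6 f 113.48 z 244.4
0.65 dx -57.6 dz 47.38 f 117.85 z 238.6
0.6 dx -61.68 dz 53.38 f 121.93 z 232.6
0.55 dx -65.45 dz 59.57 f 125.71 z 226.4
0.5 dx -68.91 dz 65.94 f 129.17 z 220.0
0.45 dx -72.05 dz 72.48 f 132.3 z 213.5
0.4 dx -74.86 dz 79.17 f 135.11 z 206.8
0.35 dx -77.33 dz 85.99 f 137.58 z 200.0
0.3 dx -79.45 dz 92.92 f 139.71 z 193.0
0.25 dx -81.23 dz 99.95 f 141.48 z 186.0
0.2 dx -82.65 dz 107.06 f 142.9 z 178.9
0.15 dx -83.71 dz 114.23 f 143.97 z 171.7
0.1 dx -84.42 dz 121.45 f 144.67 z 164.5
0.05 dx -84.76 dz 128.7 f 145.02 z 157.3
0.0276 dx -84.8 dz 131.95 f 145.06 z 154.0
```

```bash
python3 -m creep '[255,-0.005,0,0.003,0, 255,-0.011,0,0.006,0, 255,-0.017,0,0.009,0, 255,-0.022,0,0.013,0, 255,-0.028,0,0.017,0, 255,-0.034,0,0.022,0, 255,-0.039,0,0.027,0, 255,-0.043,0,0.031,0, 255,-0.043,0,0.031,0, 255,-0.043,0,0.031,0]' 
python3 -c "
from h import *
rep();s=lid2();cv2.imwrite('pics/e.png',cv2.resize(s['frame'][90:270,200:440],(800,600)))
P=pts(s);f=s['frame'].astype(int);D=P[...,:2]-H;a=-(D@E_);b=D@N_;z=P[...,2]-.154
m=(s['depth']>0)&(abs(b)<.06)&(a>.03)&(a<.12)&(f.max(-1)<75)&(z>.01)&(z<.15)
p=np.polyfit(a[m],z[m],1);print('top-surface slope angle',np.arctan(p[0]),m.sum())
"
```

```text
clock: 6.17
eef_pos: [0.4734, -0.0583, 0.3193]
tool_rot: [-0.0, 0.993, 0.115, -0.001]
contact_force: [-2.4, -0.7, 1.1]
opening: 0.0003
grasp_force: 0.9
t 6.17 back of hinge -0.1152 left -0.0028 tipz 0.2223 yawdeg 13.26 F [-2.39 -0.68  1.12] Fx_e -2.49 open 0.0003416964652684445
side lid n 1123 angle med 0.886 [0.809 0.951]
top-surface slope angle 0.6709363484692829 1004
```

View pics/e.png

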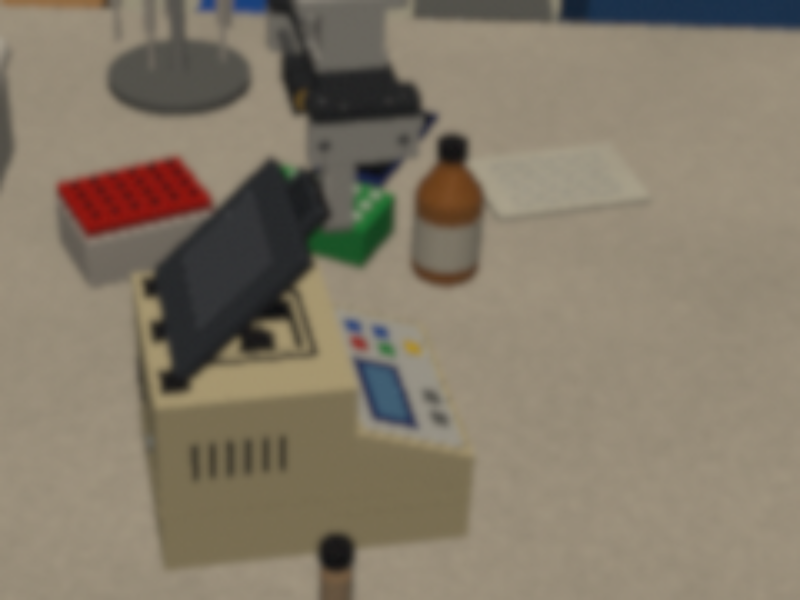

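The lid is at about 0.8 rad. Its tab edge at (325,195) rests on the finger at (338,210), and the deck and vial are untouched.

```bash
cat >> h.py <<'E'
def lid3():
    from rig import env
    for n in("side","top"):
        s=env.snapshot(n); P=pts(s); f=s["frame"].astype(int)
        D=P[...,:2]-H; a=-(D@E_); b=D@N_; z=P[...,2]-.154; r=np.hypot(a,z)
        m=(s["depth"]>0)&(abs(b)<.05)&(f.max(-1)<85)&(r>.07)&(r<.118)&(z>.006)&(a>0)
        if m.sum()<20: print(n,"few");continue
        t=np.arctan2(z[m],a[m])-np.arcsin(.011/r[m]); k=np.median(t)
        print(n,m.sum(),"theta",k.round(3),np.percentile(t,[10,90]).round(3),"f_edge",(145*np.cos(k)+4*np.sin(k)).round(2))
    return s
E
python3 -c "
from h import *
lid3();rep()"
```

```text
side 462 theta 0.789 [0.771 0.809] f_edge 105.0
top few
t 6.32 back of hinge -0.1147 left -0.0029 tipz 0.2228 yawdeg 13.29 F [-3.47 -0.33  1.35] Fx_e -3.45 open 0.0005074259539539597
```

```bash
python3 -m creep '[255,-0.0028,0,0.003,0, 255,-0.0056,0,0.006,0, 255,-0.0083,0,0.0095,0, 255,-0.011,0,0.013,0, 255,-0.0135,0,0.0163,0, 255,-0.016,0,0.02,0, 255,-0.0182,0,0.0235,0, 255,-0.0205,0,0.027,0, 255,-0.0225,0,0.031,0, 255,-0.0242,0,0.034,0]' 
python3 -c "
from h import *
rep();lid3()"
```

```text
clock: 7.15
eef_pos: [0.4503, -0.064, 0.2851]
tool_rot: [0.0, 0.993, 0.116, -0.0]
contact_force: [-0.0, -1.0, -1.0]
opening: 0.0005
grasp_force: 0.3
t 7.15 back of hinge -0.1389 left -0.0031 tipz 0.1881 yawdeg 13.28 F [-0.04 -1.05 -0.98] Fx_e -0.28 open 0.0005206402136436617
side 525 theta 0.498 [0.481 0.518] f_edge 129.33
top few
```

```bash
python3 -m creep '[255,-0.0015,0,0.0032,0, 255,-0.003,0,0.0065,0, 255,-0.0045,0,0.0098,0, 255,-0.0058,0,0.013,0, 255,-0.007,0,0.0165,0, 255,-0.0082,0,0.02,0, 255,-0.0093,0,0.0235,0, 255,-0.0103,0,0.027,0, 255,-0.0112,0,0.0305,0, 255,-0.012,0,0.034,0]' 
python3 -c "
from h import *
rep();lid3()"
```

```text
clock: 8.08
eef_pos: [0.4384, -0.0666, 0.2511]
tool_rot: [-0.0, 0.993, 0.116, -0.001]
contact_force: [-4.3, -0.8, -0.3]
opening: 0.0005
grasp_force: 2.0
t 8.08 back of hinge -0.1512 left -0.0029 tipz 0.1541 yawdeg 13.28 F [-4.25 -0.78 -0.33] Fx_e -4.32 open 0.0005324565381220329
side 541 theta 0.237 [0.218 0.257] f_edge 141.88
top few
```

```bash
python3 -m creep '[255,0,0,0,0, 255,0,0,0,0,255,0,0,0,0]';python3 -c "
from h import *
rep();lid3()"
python3 -m creep '[255,0,0,0.002,0, 255,0,0,0.004,0, 255,0,0,0.005,0, 255,0,0,0.005,0]' 
python3 -c "
from h import *
rep();lid3()"
```

```text
clock: 8.43
eef_pos: [0.4385, -0.0666, 0.2516]
tool_rot: [-0.0, 0.993, 0.116, -0.001]
contact_force: [-4.2, -0.1, 1.3]
opening: 0.0002
grasp_force: 2.5
t 8.43 back of hinge -0.151 left -0.0029 tipz 0.1546 yawdeg 13.29 F [-4.25 -0.08  1.26] Fx_e -4.15 open 0.00022383402462456032
side 539 theta 0.242 [0.224 0.264] f_edge 141.72
top few
clock: 8.87
eef_pos: [0.4377, -0.0668, 0.2463]
tool_rot: [0.0, 0.993, 0.116, -0.002]
contact_force: [-7.0, -1.4, 0.9]
opening: 0.0005
grasp_force: 3.4
t 8.87 back of hinge -0.1519 left -0.0029 tipz 0.1493 yawdeg 13.31 F [-6.97 -1.42  0.93] Fx_e -7.11 open 0.0005485825550851722
side 545 theta 0.203 [0.183 0.225] f_edge 142.84
top few
```

Friction carries the lid with the finger: 5 mm down lowered it by 0.04 rad. I carry on straight down.

```bash
python3 -m creep '[255,-0.0002,0,0.002,0, 255,-0.0004,0,0.004,0, 255,-0.0006,0,0.006,0, 255,-0.0007,0,0.008,0, 255,-0.0008,0,0.01,0, 255,-0.0009,0,0.012,0, 255,-0.001,0,0.014,0, 255,-0.001,0,0.015,0, 255,-0.001,0,0.015,0]' 
python3 -c "
from h import *
rep();lid3()"
```

```text
clock: 9.72
eef_pos: [0.4358, -0.0672, 0.2309]
tool_rot: [0.0, 0.993, 0.116, -0.003]
contact_force: [-9.2, -2.5, -0.7]
opening: 0.0006
grasp_force: 4.3
t 9.72 back of hinge -0.1538 left -0.0028 tipz 0.1339 yawdeg 13.32 F [-9.2  -2.54 -0.69] Fx_e -9.54 open 0.0005672768626644661
side 528 theta 0.095 [0.076 0.115] f_edge 144.73
top few
```

```bash
python3 -m creep '[255,-0.0001,0,0.0015,0, 255,-0.0002,0,0.003,0, 255,-0.0003,0,0.0045,0, 255,-0.0004,0,0.006,0, 255,-0.0005,0,0.0075,0, 255,-0.0005,0,0.009,0, 255,-0.0005,0,0.0105,0, 255,-0.0005,0,0.012,0, 255,-0.0005,0,0.0135,0, 255,-0.0005,0,0.015,0]' 
python3 -c "
from h import *
rep();lid3()"
```

```text
clock: 10.65
eef_pos: [0.4353, -0.0673, 0.2159]
tool_rot: [0.0, 0.993, 0.116, -0.003]
contact_force: [-10.2, -2.0, 5.2]
opening: 0.0004
grasp_force: 4.6
t 10.65 back of hinge -0.1543 left -0.0028 tipz 0.1189 yawdeg 13.33 F [-10.21  -1.96   5.24] Fx_e -10.39 open 0.00035733862272415025
side 511 theta -0.009 [-0.029  0.011] f_edge 144.96
top few
```

```bash
python3 -m creep '[255,-0.003,0,0,0, 255,-0.01,0,0,0, 255,-0.03,0,0,0, 255,-0.045,0,-0.01,0, 255,-0.05,0,-0.04,0, 255,-0.06,0,-0.08,0, 255,-0.08,0,-0.1,0, 255,-0.08,0,-0.1,0, 255,-0.08,0,-0.1,0, 255,-0.08,0,-0.1,0]' 
python3 -c "
from h import *
rep();lid3()
from rig import env
s=env.snapshot('side');cv2.imwrite('pics/f.png',s['frame'])"
```

```text
clock: 11.58
eef_pos: [0.3602, -0.0854, 0.3164]
tool_rot: [0.0, 0.993, 0.115, 0.001]
contact_force: [-1.2, 0.1, 0.1]
opening: 0.0003
grasp_force: 0.0
t 11.58 back of hinge -0.2316 left -0.0031 tipz 0.2194 yawdeg 13.26 F [-1.25  0.11  0.13] Fx_e -1.19 open 0.0002799888174063421
side 523 theta -0.01 [-0.029  0.01 ] f_edge 144.95
top 1107 theta 0.006 [-0.014  0.029] f_edge 145.02
```

View pics/f.png

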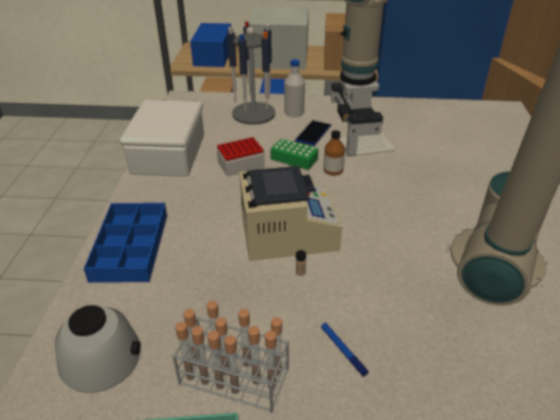

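The lid is flat shut at (280,183), the gripper is clear at (365,130), and everything else stands where it did. I'm handing the job in.

```bash
python3 -c "
from rig import env
print(env.sign_off())"
```

```text
the job is handed in; nothing more can be done
None
```

The lid was drawn over, caught on the finger at about 1.2 rad and lowered until it read fully shut (0 ± 0.01 rad) in both cameras; nothing else visibly moved, and the job was handed in at about 12 s, with no verdict returned.

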